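# Fit the pH electrode into the side neck of the flask

## Robot

A 6-joint arm with a two-finger parallel gripper is mounted at the origin on the work surface. World frame = base frame: x ahead of the robot, y to its left, z up, the work surface at z = 0. Lengths are in mm, angles in degrees, forces in N, time in s.
With the tool pointing down it reaches from about 350 to 850 mm from the base axis. Payload 8.1 kg.
Tool frame: the origin (TCP) lies midway between the tips of the shut fingers; the grasp point (between the pads) lies 19 mm behind it; z points along the fingers, y is the line along which they close (so a half turn about z gives the same grasp; the last joint's range is limited). The gripper opens to 85 mm and grips with 20 to 120 N. Pads are 22 mm wide; open, the fingers measure 114 mm over their backs; the gripper's body (76 mm by 85 mm) begins 54 mm behind the grasp point. The pads swing forward as they close: fully open they stand 13 mm farther back than shut.
Start: joints at [59.622, 7.471, 85.268, -0, 87.261, -4.893], TCP at [258.146, 541.632, 231.292] pointing down, gripper open.
Joint ranges: [-169.43, 169.43], [-51.17, 129.36], [1.28, 143.12], [-76.62, 256.62], [0, 156.53], [-152.29, 152.29]. Speed limits (degrees/s): [136.94, 136.94, 159.86, 180, 180, 180].

## Interface

Orientations are given as [roll, pitch, yaw] about the fixed x, y, z axes, in that order (R = Rz(yaw) Ry(pitch) Rx(roll)).
In Python, from bench import sense, snapshot, camera_params, hand_in, masks_of, pinpoint gives the robot as it stands.
- The arm moves only by the tool step_arm, never from a script. Its argument "targets" is a list of rows, each an object with "angular": the turn, a rotation vector about the tool's x, y, z scaled (see below), a list of three; "dp": the shift along the tool's x, y, z scaled (see below), a list of three; "fingers": the closure, from 0 (fully open) to 1 (shut). A call has exactly 8 rows; each row is the pose to reach, as a shift and turn from the pose commanded when the call began, along the tool's axes at that moment, turning the shorter way round; what a row does not reach only later rows make up. The controller multiplies each number of a shift by 0.2 m and each number of a turn by 180 degrees. A row lasts 1/8 s, in which the tool goes at most 62.5 mm and 10.7 degrees, less where a joint would pass 70% of its speed; a pose out of reach is approached as far as the arm can. A call with a number of a shift or a turn outside -1 to 1 is refused whole. A call with a gripper value outside its range is refused whole. The fingers move at their own pace and stop on an object; "newtons" is the grip in N (left out, the last holds). Time passes only in rows, so rows that repeat a pose let the fingers close, or fill a call up. It gives the time, the measured TCP pose, the force, the opening and the grip force at its end, in the units of the state.
- sense(): the state, without advancing time (a new reading comes with each control period).
- snapshot(name): name is "scene" or "top"; returns the picture (384x512x3 uint8, blue, green, red); there is no depth.
- camera_params(name): a dict with "vfov" (degrees; the focal length in pixels is half the picture's height over the tangent of half this angle, whatever the lens; pixels are square), "cx", "cy" (the principal point, pixels), "R" (3x3) and "t" (3): a world point X has camera coordinates R X + t. Camera axes: x right, y down, z forward; pixel columns grow to the right and rows downward; lengths in mm; the calibration is good to about 2 mm. A picture is of the moment at which its call begins. camera_params takes no time and is no camera call.
- hand_in(): hands the job in; it is judged then, once.
Trained networks look in the newest picture that a camera, given by its name, has taken for a name from the list of things; names that differ only in an ending like _2 or _b are one class to them, and where a whole thing is asked for, a point or a joint stands for the part that bears it (a point fixed in the world has none). Each returns a list of dicts, best first, with "conf" (0 to 1); they miss things now and then, are a little off and sometimes report something else, mostly with a low value. They report only what shows in the picture. A call takes as long as a camera call. They do not tell look-alikes from the thing itself.
- masks_of(camera, label): "pixels" (384x512 bool, what is visible of it) and "at" ([column, row] in pixels, amid what is visible of it).
- pinpoint(camera, label): "at" ([column, row] in pixels: a listed point, or the origin of a listed thing).
The state is a dict: "time": time; "joint_pos": joint angles; "qd": joint speeds; "joint_efforts": joint torques, N m; "tool_pos": TCP position; "tcp_rot": TCP orientation; "ft_force": force on the tool from outside, world axes, zero at the start; "wrist_torque": the same for the moment, N m; "finger_gap": finger opening in mm; "grip_force": force on a finger pad.
Only numpy, scipy, OpenCV 4.12 (cv2) and the standard library are available. Lean on these libraries where they do the work, as an engineer would, in place of code of your own. Each camera call takes 0.05 s, during which the arm holds its last target. There are 200 camera calls.

## Task

Take the stopper out of the leaning side neck of the three-necked flask on the stirrer and set it down, without dropping it, in the steel tray. Then lift the pH electrode (thick grey cylindrical head) out of the rack and guide its shaft down into that side neck, keeping hold of it until its collar sits fully home on the rim, and let go. Leave the other glassware and the other things in the rack where they stand.

Things in the scene. Friction and masses are not known exactly. Their poses are not given: they have to be found in the camera images.
- stopper_center (a point): White plastic stopper, 62 mm long, about 30 g, standing loose in the flask's side neck: it lifts out along the neck with no real force. The point is half-way along its axis; z runs along it to the head. From the plug's end: tapered plug 28 mm long, 15 to 17 mm thick, inside the neck; flange 3 mm thick, 27 mm across, on the rim; hexagonal head 31 mm long.
- stopper_head (a point): Middle of the stopper's hexagonal head, where to grasp it; 15.5 mm from stopper_center along the stopper's z. The head is 24 mm across flats and 28 mm across corners; at the start one pair of flats faces the stopper's own +y and -y.
- neck_mouth (a point): Centre of the mouth of the stoppered side neck, in the plane of its rim; fixed. z points out of the neck along its axis, 30 degrees from vertical, leaning away from the flask; y is level. Straight round bore 19 mm across, rim 28 mm across, neck 50 mm long, opening into the hollow flask (104 mm across, its centre 95 mm from this point down the axis).
- electrode_center (a point): Cordless pH electrode, 165 mm long, about 70 g, standing upright in one of the rack's three places (which one varies). The point is half-way along its axis; z runs from tip to head. From the tip: round shaft 12 mm thick to 60 mm, pale ground cone 15 to 17 mm thick from 70 to 95 mm, black collar 27 mm across and 5 mm thick, then a smooth round grey head.
- electrode_collar (a point): Centre of the underside of the electrode's collar, 95 mm from the tip and 12.5 mm from electrode_center along the electrode's z. Fully home in the neck, this underside lies on the rim, so this point meets neck_mouth.
- electrode_head (a point): Middle of the electrode's grey head, where to grasp it; on its axis, 37.5 mm from electrode_collar along the electrode's z. The head is a plain cylinder 25 mm across and 65 mm long.
- tray: Open steel tray on the table, 170 x 115 mm (its x and y), 20 mm high, walls 3 mm, floor 3 mm thick; fixed. Origin under its centre on the table.
- rack: White plastic rack, 80 x 240 mm (its x and y), top plate at 105 mm height with three round 21 mm holes in a row at y = -75, 0 and +75 mm; fixed. Origin under its centre on the table. The things in it hang by their collars on the top plate.
- stirrer: White magnetic stirrer, 160 x 160 mm, 52 mm high, carrying the clamped flask, all fixed. Origin on the table below the flask's middle. The stoppered side neck leans to its -x; the opposite one, leaning to +x, holds a thin thermometer. A dropping funnel 44 mm across stands on the flask's middle up to 400 mm above the table; a support rod 12 mm thick, 430 mm high, stands at (66, -66) mm.
- dial_thermometer: Leave alone: a steel dial thermometer (round dial 52 mm across on top), 164 mm long, hanging in one place of the rack; its dial reaches 74 mm above the rack's top plate. Origin at its lower end
- bung_rod: Leave alone: a thin glass rod 175 mm long through a black rubber bung 31 mm across, hanging in one place of the rack; it reaches 83 mm above the rack's top plate. Origin at its lower end
- wash_bottle: Leave alone: white plastic wash bottle, 70 mm across, 198 mm tall, with a thin bent spout reaching 80 mm to its -x; origin under its foot
- flask_large: Leave alone: volumetric flask 80 mm across, 224 mm tall, origin under its foot
- flask_small: Leave alone: volumetric flask 62 mm across, 184 mm tall, origin under its foot
- beaker: Leave alone: empty glass beaker 64 mm across, 74 mm tall, origin under its foot
- buffer_bottle: Leave alone: small grey bottle with white cap, 54 mm across, 105 mm tall, origin under its foot
Mind the look-alikes: they are no part of the job. Leave any green, purple or turquoise look-alike of the tray alone.

How it is judged:
By the outcome, as a careful person would: the job done as asked, in the order asked, and still so for the second after the job is handed in, with the robot touching nothing.
It also fails if it takes over 61 s, if anything falls off the work surface, if the arm or the gripper's body presses on something with over 40 N, if the wrist force passes 120 N, or if a joint passes its speed limit or range.

## Working session

There is one attempt and no reset: what is moved stays moved. The work goes in short steps, Python scripts to look and compute and a tool call to move; the robot and the scene stay as the last step left them, time stands still between calls to the robot, and variables do not carry over. Pictures are saved under pics/ and viewed, at most 10 in all, crops included, and the job is handed in when it is done.

Besides the shell and the picture viewer there is one more tool, called after "Emit:" as a command line: name --argument value ..., lists and objects as JSON in quotes. step_arm: Moves the arm, as the interface text tells. Its arguments: {"type":"object","properties":{"targets":{"type":"array","items":{"type":"object","properties":{"angular":{"type":"array","items":{"type":"number","minimum":-1,"maximum":1}},"dp":{"type":"array","items":{"type":"number","minimum":-1,"maximum":1}},"fingers":{"type":"number"}}}},"newtons":{"type":"number"}},"required":["targets"]}

```bash
mkdir -p pics; cat > h.py <<'E'
import numpy as np, cv2
from scipy.optimize import least_squares
from scipy.spatial.transform import Rotation as Ro
from bench import sense, snapshot, camera_params, hand_in, masks_of, pinpoint
def cam(n):
    p=camera_params(n); f=192/np.tan(np.radians(p['vfov'])/2)
    return f,p['cx'],p['cy'],np.array(p['R']),np.array(p['t'])
def proj(n,X):
    f,cx,cy,R,t=cam(n); c=R@np.asarray(X,float)+t
    return np.array([cx+f*c[0]/c[2],cy+f*c[1]/c[2]])
def ray(n,uv):
    f,cx,cy,R,t=cam(n); d=R.T@np.array([(uv[0]-cx)/f,(uv[1]-cy)/f,1]); return -R.T@t,d/np.linalg.norm(d)
def atz(n,uv,z):
    o,d=ray(n,uv); return o+d*(z-o[2])/d[2]
def tri(obs): # [(cam,uv)]
    A=np.zeros((3,3));b=np.zeros(3);rs=[ray(*o) for o in obs]
    for o,d in rs: P=np.eye(3)-np.outer(d,d);A+=P;b+=P@o
    X=np.linalg.solve(A,b); return X,[round(float(np.linalg.norm(np.cross(X-o,d))),1) for o,d in rs]
def R0(): return Ro.from_euler('xyz',sense()['tcp_rot'],degrees=True).as_matrix()
def move(p,R,p0=None,Rc=None):
    s=sense(); Rc=R0() if Rc is None else Rc; p0=np.array(s['tool_pos']) if p0 is None else p0
    print('dp',np.round(Rc.T@(np.array(p)-p0)/200,4),'ang',np.round(Ro.from_matrix(Rc.T@R).as_rotvec()/np.pi,4))
E
cat > a.py <<'E'
from h import *
for c in('scene','top'):
    im=snapshot(c); cv2.imwrite(f'pics/{c}.png',cv2.resize(im,(800,600)))
    p=camera_params(c); print(c,p['vfov'],p['cx'],p['cy'],np.round(-np.array(p['R']).T@p['t']),np.round(p['R'],2).tolist())
    for l in ['stopper_center','stopper_head','neck_mouth','electrode_center','electrode_collar','electrode_head','tray','rack','stirrer','dial_thermometer','bung_rod','wash_bottle','flask_large','flask_small','beaker','buffer_bottle']:
        print(l,[(np.round(d['at'],1).tolist(),round(d['conf'],2)) for d in pinpoint(c,l)[:3]])
print(sense())
E
python3 a.py
```

```text
scene 48.93556362159625 253.80815950468747 187.44009456604408 [807. 379. 986.] [[-0.82, 0.58, -0.0], [0.49, 0.7, -0.52], [-0.3, -0.43, -0.85]]
stopper_center [([183.9, 138.7], 0.69), ([290.6, 248.7], 0.59)]
stopper_head [([289.9, 242.1], 0.58)]
neck_mouth [([291.3, 248.3], 0.61)]
electrode_center [([181.3, 136.7], 0.54)]
electrode_collar [([182.3, 133.2], 0.72), ([198.5, 301.1], 0.65)]
electrode_head []
tray [([285.1, 107.9], 0.87), ([232.8, 233.5], 0.77), ([399.4, 278.9], 0.63)]
rack [([188.2, 156.0], 0.68)]
stirrer [([299.1, 300.4], 0.89)]
dial_thermometer []
bung_rod [([290.3, 239.6], 0.57)]
wash_bottle [([156.6, 210.9], 0.84)]
flask_large [([201.5, 301.1], 0.69)]
flask_small [([165.7, 249.4], 0.7)]
beaker [([309.7, 242.4], 0.48)]
buffer_bottle [([140.8, 181.3], 0.65), ([295.5, 251.5], 0.58)]
top 56.244619691550305 256.6127337297296 187.87669506345088 [ 292.  -28. 1197.] [[0.01, -1.0, 0.0], [-0.98, -0.01, -0.2], [0.2, -0.0, -0.98]]
stopper_center [([194.1, 171.9], 0.4), ([218.2, 217.4], 0.3)]
stopper_head [([198.2, 168.8], 0.4)]
neck_mouth [([196.9, 171.9], 0.37)]
electrode_center
[... 610 characters left out ...]
77.1], 0.41)]
{'time': 1.7, 'joint_pos': array([ 5.96214684e+01,  7.47068138e+00,  8.52690324e+01,  1.08912529e-03,
        8.72623004e+01, -4.89213706e+00]), 'qd': array([ 0.05392007, -0.02586877,  0.08089243, -0.05525934,  0.04291632,
        0.09404282]), 'joint_efforts': array([-8.09289286e-04, -5.69302475e+01, -5.00844276e+01, -2.96928456e-04,
        1.30049495e-03, -8.38362485e-05]), 'tool_pos': array([258.13747782, 541.62002135, 231.28545348]), 'tcp_rot': array([-1.79998086e+02, -1.25568673e-03,  1.54513553e+02]), 'ft_force': array([0.06220027, 1.26304753, 0.2019117 ]), 'wrist_torque': array([-0.02870919,  0.00942944, -0.02696589]), 'grip_force': 0.0, 'finger_gap': 85.19505257794965}
```

View pics/scene.png

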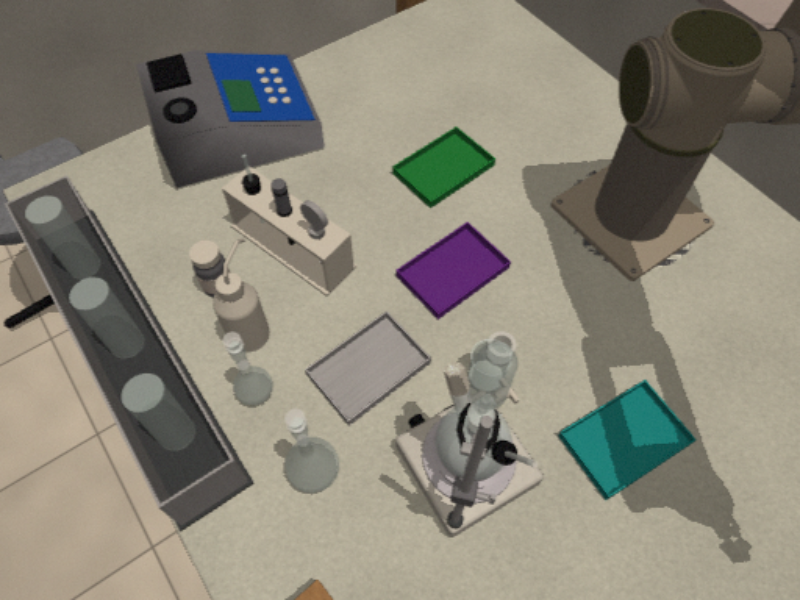

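View pics/top.png

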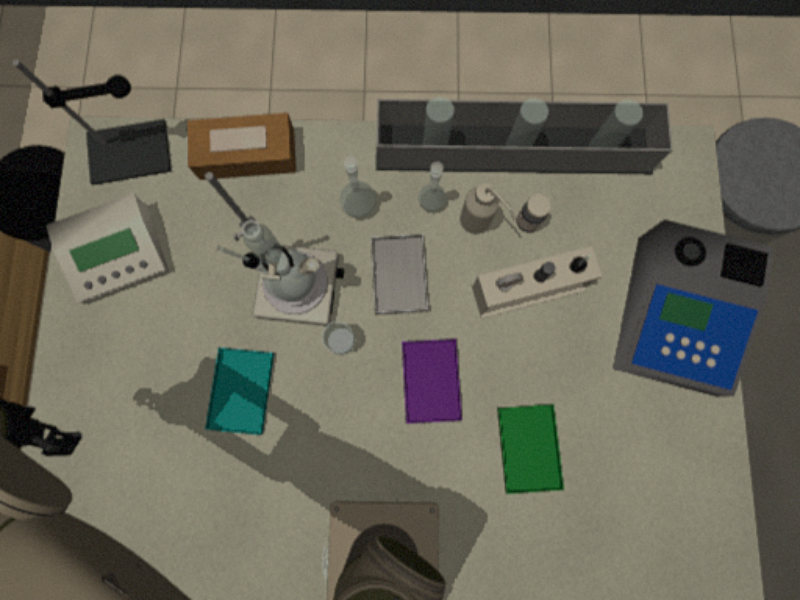

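The steel tray is at scene (235,234) and top (256,178); green, purple and turquoise are look-alikes. The rack's middle place (scene (181,128), top (347,174)) holds a plain grey cylinder, which should be the electrode. To its sides are the dial (top (326,179)) and the bung with rod (top (371,169)). The stopper is the white bit at scene (290,243), top (197,168). I'll measure and confirm with one crop.

```bash
cat > b.py <<'E'
from h import *
a=cv2.imread('pics/scene.png')
S=snapshot('scene');T=snapshot('top')
def crop(im,u,v,w): return cv2.resize(im[int(v-w):int(v+w),int(u-w):int(u+w)],(400,400),interpolation=cv2.INTER_CUBIC)
cv2.imwrite('pics/c1.png',np.vstack([np.hstack([crop(S,290,245,30),crop(T,195,172,30)])[:400],])) 
cv2.imwrite('pics/c1.png',cv2.resize(np.vstack([np.hstack([crop(S,290,245,30),crop(T,195,172,30)]),np.hstack([crop(S,182,133,30),crop(T,347,176,30)])]),(600,600)))
for l,s,t in [('stopper_head',(289.9,242.1),(198.2,168.8)),('stopper_c',(290.6,248.7),(194.1,171.9)),('mouth',(291.3,248.3),(196.9,171.9)),('ecol',(182.3,133.2),(346.1,177.5)),('tray',(232.8,233.5),(256.6,178)),('rack',(188.2,156),(340.7,183.9)),('stirrer',(299.1,300.4),(195.3,169.7))]:
    X,e=tri([('scene',s),('top',t)]); print(l,np.round(X,1),e)
print('tray z0',atz('scene',(232.8,233.5),0),atz('top',(256.6,178),0))
print('stirrer z0',atz('scene',(299.1,300.4),0))
for l in('tray','rack','stirrer'):
  for c in('scene','top'):
    for m in masks_of(c,l)[:4]:
        (x,y),wh,an=cv2.minAreaRect(np.argwhere(m['pixels'])[:,::-1].astype(np.float32))
        bx=cv2.boxPoints(((x,y),wh,an)); z={'tray':20,'rack':105,'stirrer':52}[l]
        P=np.array([atz(c,b,z)[:2] for b in bx]); print(l,c,round(m['conf'],2),np.round(m['at']),'ctr',np.round(P.mean(0)),'sides',np.round(np.linalg.norm(np.diff(P,axis=0),axis=1)),'ang',np.round(np.degrees(np.arctan2(*(np.diff(P,axis=0)[:2,::-1].T))),1))
for l in('stopper_head','electrode_head','dial_thermometer','bung_rod','beaker'):
  for c in('scene','top'):
    print(l,c,[(np.round(m['at']).tolist(),round(m['conf'],2),int(m['pixels'].sum())) for m in masks_of(c,l)[:3]])
E
python3 b.py
```

```text
stopper_head [548.3 137.7 209.5] [0.7, 0.7]
stopper_c [546.9 148.3 191.4] [5.7, 5.7]
mouth [545.9 143.9 186.2] [2.0, 2.0]
ecol [ 554.3 -308.2  104.9] [1.0, 1.0]
tray [578.6 -31.7  -9.9] [5.3, 5.3]
rack [ 554.2 -313.2   -2.1] [3.0, 3.0]
stirrer [575.8 192.8  43.3] [20.9, 20.9]
tray z0 [584.1526061  -31.75625726   0.        ] [572.53892228 -27.78169596   0.        ]
stirrer z0 [552.73251522 202.24510454   0.        ]
tray scene 0.86 [292. 171.] ctr [355. -89.] sides [199. 132. 188.] ang [-175.1   81.1]
tray scene 0.85 [398. 281.] ctr [328. 304.] sides [195. 123. 183.] ang [176.   75.4]
tray scene 0.67 [232. 230.] ctr [582. -21.] sides [182. 129. 173.] ang [-173.8   88.2]
tray scene 0.6 [284. 106.] ctr [ 223. -292.] sides [211. 137. 199.] ang [-173.6   77.6]
tray top 0.98 [278. 244.] ctr [353. -92.] sides [119. 171. 116.] ang [ -87.2 -178.4]
tray top 0.88 [256. 175.] ctr [581. -21.] sides [118. 178. 115.] ang [ -84.7 -175.5]
tray top 0.73 [150. 246.] ctr [327. 304.] sides [173. 122. 172.] ang [ -3.9 -97.6]
tray top 0.61 [337. 283.] ctr [ 220. -293.] sides [120. 172. 117.] ang [ -83.8 -1
[... 331 characters left out ...]
31.] ang [164.6  68.9]
stirrer top 0.77 [179. 175.] ctr [598. 274.] sides [211. 408. 203.] ang [ -26.8 -122.1]
stopper_head scene [([288.0, 243.0], 0.63, 272)]
stopper_head top [([341.0, 182.0], 0.5, 1849), ([305.0, 135.0], 0.43, 659)]
electrode_head scene [([181.0, 127.0], 0.73, 245), ([198.0, 294.0], 0.17, 1252)]
electrode_head top [([349.0, 174.0], 0.48, 79)]
dial_thermometer scene [([203.0, 140.0], 0.72, 296), ([197.0, 295.0], 0.52, 1169), ([292.0, 243.0], 0.48, 276)]
dial_thermometer top [([323.0, 178.0], 0.62, 117)]
bung_rod scene [([159.0, 118.0], 0.61, 99)]
bung_rod top []
beaker scene [([301.0, 226.0], 0.62, 101), ([181.0, 127.0], 0.55, 204)]
beaker top [([214.0, 215.0], 0.59, 318)]
```

View pics/c1.png

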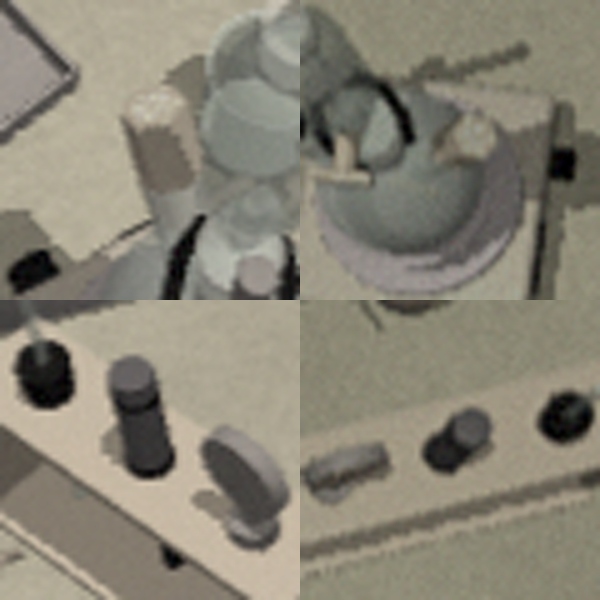

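Confirmed. In the crop the electrode is the plain grey cylinder in the middle place, with the bung and rod on one side and the dial on the other. The stopper is the white hex head at scene (292,236) and top (200,168). Next I'll fit the stirrer and rack geometry.

```bash
cat > c.py <<'E'
from h import *
k=.64
for n,z,L in (('stirrer',52,{'top':[(338,250),(330,323),(256,316)],'scene':[(398,440),(455,533),(541,477)]}),('rack105',105,{'top':[(473,279),(593,248),(482,314),(601,278)],'scene':[(224,190),(327,265),(352,241)]}),('tray20',20,{'top':[(373,237),(425,236),(429,311),(376,314)],'scene':[(307,370),(386,317),(430,357),(349,420)]})):
  for c in L: print(n,c,[np.round(atz(c,np.array(p)*k,z)[:2]).tolist() for p in L[c]])
# electrode: head top centre & collar
print('ehead top', tri([('scene',(152/1+ (132)/5,103+(370-300)/5)),('top',(317+(472-300)/5,146+(428-300)/5))]))
print('stop top', tri([('scene',(260+160/5,215+103/5)),('top',(165+175/5,142+133/5))]))
# base of funnel/flask
E
python3 c.py
```

```text
stirrer top [[620.0, 106.0], [463.0, 117.0], [476.0, 270.0]]
stirrer scene [[622.0, 119.0], [634.0, 270.0], [488.0, 280.0]]
rack105 top [[548.0, -172.0], [616.0, -415.0], [478.0, -189.0], [554.0, -428.0]]
rack105 scene [[621.0, -405.0], [558.0, -169.0], [499.0, -186.0]]
tray20 top [[659.0, 35.0], [663.0, -79.0], [497.0, -88.0], [489.0, 24.0]]
tray20 scene [[668.0, -68.0], [509.0, -75.0], [493.0, 27.0], [659.0, 41.0]]
ehead top (array([ 555.81395103, -306.73488831,  172.38819331]), [0.4, 0.4])
stop top (array([543.24715306, 131.98562453, 225.39649736]), [1.9, 1.9])
```

```bash
cat >> h.py <<'E'
lean=np.array([-0.082,-0.9966,0]); zz=np.array([0,0,1.])
n=lean*.5+zz*np.cos(np.pi/6); hy=np.cross(zz,lean) # ~ (+1,-.08,0)
mouth=np.array([547,145.5,188.])
def Rt(z,y): z=np.asarray(z,float);y=np.asarray(y,float);return np.column_stack([np.cross(y,z),y,z])
RN=Rt(-n,hy)
def vert(a): a=np.radians(a); return Rt([0,0,-1],[np.cos(a),np.sin(a),0])
EL=np.array([555,-307.,105])
E
python3 - <<'E'
from h import *
print(hy); move([370,150,330],RN); s=sense();print(s['time'],s['tool_pos'])
p=mouth+(18.5-19)*n; print('grasp tcp',p)
move(p+130*n,RN,np.array([370,150,330.]),RN)
E
```

```text
[ 0.9966 -0.082   0.    ]
dp [-1.3475 -1.527  -0.4935] ang [-0.1006  0.1457  0.3753]
2.6 [258.12990311 541.63235114 231.30402757]
grasp tcp [547.0205    145.74915   187.5669873]
dp [-0.3115  0.8838 -0.0075] ang [ 0. -0. -0.]
```

Emit:
step_arm --targets '[{"dp": [-0.2,-0.22,-0.08],"angular": [-0.012,0.018,0.047],"fingers": 0.3},{"dp": [-0.4,-0.45,-0.16],"angular": [-0.025,0.036,0.094],"fingers": 0.3},{"dp": [-0.55,-0.65,-0.25],"angular": [-0.038,0.055,0.141],"fingers": 0.3},{"dp": [-0.7,-0.8,-0.35],"angular": [-0.05,0.073,0.188],"fingers": 0.3},{"dp": [-0.85,-0.97,-0.42],"angular": [-0.063,0.091,0.235],"fingers": 0.3},{"dp": [-0.88,-1,-0.49],"angular": [-0.075,0.109,0.281],"fingers": 0.3},{"dp": [-0.88,-1,-0.49],"angular": [-0.088,0.127,0.328],"fingers": 0.3},{"dp": [-0.88,-1,-0.49],"angular": [-0.1006,0.1457,0.3753],"fingers": 0.3}]'

```text
time: 3.6
tool_pos: [331.5, 285.0, 329.8]
tcp_rot: [-180.0, -30.1, 84.9]
ft_force: [-0.8, -0.8, 0.8]
finger_gap: 60.4
grip_force: 0.0
```

```bash
python3 - <<'E'
from h import *
s=sense();print(s['time'],s['tool_pos'],s['joint_pos'],s['finger_gap']); move([390,130,330],RN)
p=mouth+(18.5-19+120)*n; move(p,RN)
E
```

```text
3.6 [331.45053275 284.96952652 329.79848352] [  9.13923334 -38.12461653 117.97559472  29.13229753  91.8093937
  17.30247248] 60.429560581658286
dp [-0.6448  0.3598 -0.3754] ang [ 0.0009 -0.0007 -0.0017]
dp [-0.8731  1.1368 -0.2855] ang [ 0.0009 -0.0007 -0.0017]
```

Emit:
step_arm --targets '[{"dp": [-0.25,0.1,-0.15],"fingers": 0.35},{"dp": [-0.5,0.22,-0.27],"fingers": 0.35},{"dp": [-0.7,0.4,-0.3],"fingers": 0.35},{"dp": [-0.82,0.65,-0.29],"fingers": 0.35},{"dp": [-0.873,0.9,-0.285],"fingers": 0.35},{"dp": [-0.873,1.0,-0.285],"fingers": 0.35},{"dp": [-0.873,1.0,-0.285],"fingers": 0.35},{"dp": [-0.873,1.0,-0.285],"fingers": 0.35}]'

```text
validation failed for argument at $.ta...
```

```bash
python3 - <<'E'
from h import *
s=sense();print(s['time'],s['tool_pos'],s['joint_pos'],s['finger_gap'],s['ft_force'])
for d in(0,30): move(mouth+(18.5-19+d)*n,RN)
S=snapshot('scene');T=snapshot('top')
for c in('scene','top'):
  for l in('stopper_head','neck_mouth'): print(c,l,[(np.round(d['at'],1).tolist(),round(d['conf'],2)) for d in pinpoint(c,l)[:3]])
  print(proj(c,mouth),proj(c,mouth+18.5*n),'mouth,head expected; toptop',proj(c,mouth+34*n))
f=lambda I,u,v: cv2.resize(I[int(v-32):int(v+32),int(u-32):int(u+32)],(400,400),interpolation=cv2.INTER_CUBIC)
cv2.imwrite('pics/d.png',np.hstack([f(S,290,245),f(T,197,170)]))
E
```

```text
3.6 [331.45053275 284.96952652 329.79848352] [  9.13923334 -38.12461653 117.97559472  29.13229753  91.8093937
  17.30247248] 60.429560581658286 [-0.76439887 -0.8436069   0.8276676 ]
dp [-0.8744  1.1351  0.3145] ang [ 0.0009 -0.0007 -0.0017]
dp [-0.8741  1.1356  0.1645] ang [ 0.0009 -0.0007 -0.0017]
scene stopper_head [([289.8, 239.9], 0.59)]
scene neck_mouth [([294.1, 248.1], 0.55)]
[292.33275577 249.072816  ] [290.42413462 242.23213815] mouth,head expected; toptop [288.79181055 236.381735  ]
top stopper_head [([195.8, 172.9], 0.69), ([196.8, 168.6], 0.47)]
top neck_mouth [([196.2, 170.3], 0.53)]
[196.82289797 170.94667614] [199.14612024 169.85990972] mouth,head expected; toptop [201.14867995 168.92314413]
```

View pics/d.png

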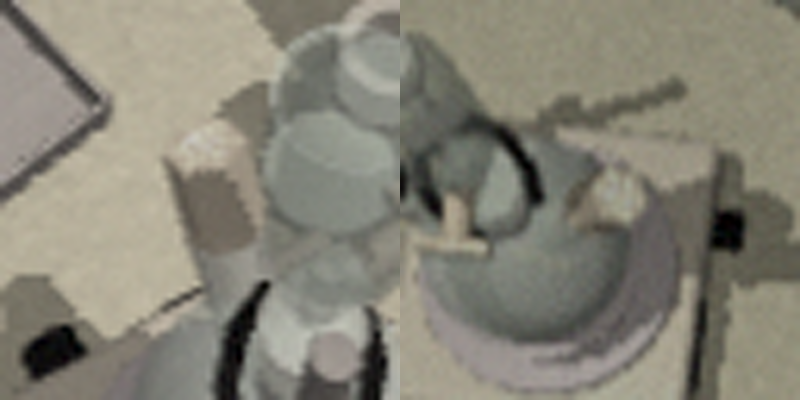

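```bash
python3 - <<'E'
from h import *
X,e=tri([('scene',(290.8,236.7)),('top',(199.4,169.2))]); print('headtop->mouth',X,X-34*n,e)
mouth=np.array([546.5,148,187.]) 
for d in(0,30,120): move(mouth+(18.5-19+d)*n,RN)
E
```

```text
headtop->mouth [543.90435072 132.71435599 221.06541293] [545.29835072 149.65655599 191.6205492 ] [0.2, 0.2]
dp [-0.8768  1.1272  0.3223] ang [-0.      0.0003  0.001 ]
dp [-0.8769  1.1272  0.1723] ang [-0.      0.0003  0.001 ]
dp [-0.8773  1.1272 -0.2777] ang [-0.      0.0003  0.001 ]
```

Emit:
step_arm --targets '[{"dp": [-0.25,0.1,-0.15],"angular": [0,0,0],"fingers": 0.35},{"dp": [-0.5,0.22,-0.27],"angular": [0,0,0],"fingers": 0.35},{"dp": [-0.7,0.4,-0.3],"angular": [0,0,0],"fingers": 0.35},{"dp": [-0.82,0.65,-0.29],"angular": [0,0,0],"fingers": 0.35},{"dp": [-0.87,0.9,-0.285],"angular": [0,0,0],"fingers": 0.35},{"dp": [-0.87,1,-0.285],"angular": [0,0,0],"fingers": 0.35},{"dp": [-0.87,1,-0.285],"angular": [0,0,0],"fingers": 0.35},{"dp": [-0.87,1,-0.285],"angular": [0,0,0],"fingers": 0.35}]'

```text
time: 4.9
tool_pos: [515.1, 90.9, 291.6]
tcp_rot: [-180.0, -30.0, 85.4]
ft_force: [-0.8, -0.1, -0.8]
finger_gap: 55.6
grip_force: 0.0
```

```bash
sed -i 's/^mouth=.*/mouth=np.array([546,148.5,190.])/' h.py; python3 - <<'E'
from h import *
for d in(2,40): move(mouth+(18.5-19+d)*n,RN)
E
```

```text
dp [0.0056 0.1311 0.5819] ang [-0.0004  0.0001  0.0005]
dp [0.0056 0.1308 0.3919] ang [-0.0004  0.0001  0.0005]
```

Emit:
step_arm --targets '[{"dp": [0.005,0.13,0.0],"angular": [0,0,0],"fingers": 0.3},{"dp": [0.005,0.13,0.15],"angular": [0,0,0],"fingers": 0.3},{"dp": [0.005,0.13,0.25],"angular": [0,0,0],"fingers": 0.3},{"dp": [0.005,0.13,0.35],"angular": [0,0,0],"fingers": 0.3},{"dp": [0.005,0.13,0.42],"angular": [0,0,0],"fingers": 0.3},{"dp": [0.005,0.13,0.48],"angular": [0,0,0],"fingers": 0.3},{"dp": [0.005,0.13,0.53],"angular": [0,0,0],"fingers": 0.3},{"dp": [0.005,0.13,0.53],"angular": [0,0,0],"fingers": 0.3}]'

```text
time: 5.9
tool_pos: [545.6, 142.2, 199.7]
tcp_rot: [-179.9, -30.0, 85.3]
ft_force: [0.2, -0.5, -0.6]
finger_gap: 60.0
grip_force: 0.0
```

```bash
python3 - <<'E'
from h import *
S=snapshot('scene');T=snapshot('top');s=sense()
print(s['time'],s['tool_pos'],s['finger_gap'],s['ft_force'])
print(proj('scene',s['tool_pos']),proj('top',s['tool_pos']))
for d in(2,): move(mouth+(18.5-19+d)*n,RN)
f=lambda I,u,v: cv2.resize(I[int(v-32):int(v+32),int(u-32):int(u+32)],(400,400),interpolation=cv2.INTER_CUBIC)
cv2.imwrite('pics/e.png',np.hstack([f(S,290,240),f(T,200,165)]))
E
```

```text
6.0 [546.15235888 141.82678484 200.74419945] 59.69164224481188 [-0.11548766 -0.31999502 -0.2399774 ]
[292.0295773 244.9490211] [197.38120179 170.14993112]
dp [ 0.0019 -0.0035  0.0556] ang [ 0.0002 -0.      0.0001]
```

View pics/e.png

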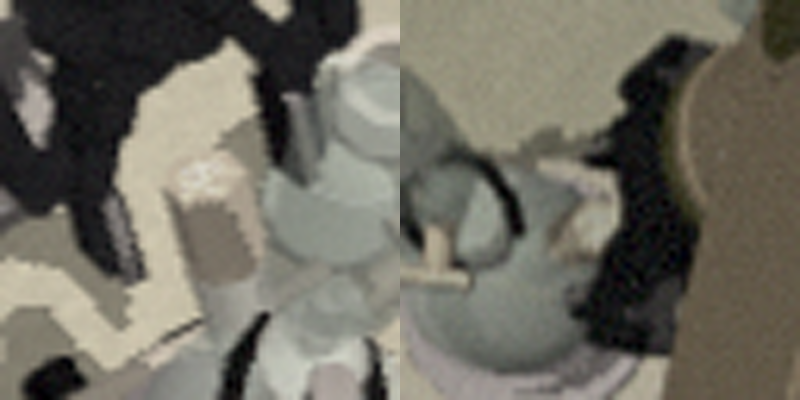

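Emit:
step_arm --newtons 20 --targets '[{"dp": [0,0,0.03],"angular": [0,0,0],"fingers": 0.3},{"dp": [0,0,0.055],"angular": [0,0,0],"fingers": 0.3},{"dp": [0,0,0.055],"angular": [0,0,0],"fingers": 0.5},{"dp": [0,0,0.055],"angular": [0,0,0],"fingers": 0.65},{"dp": [0,0,0.055],"angular": [0,0,0],"fingers": 1},{"dp": [0,0,0.055],"angular": [0,0,0],"fingers": 1},{"dp": [0,0,0.055],"angular": [0,0,0],"fingers": 1},{"dp": [0,0,0.055],"angular": [0,0,0],"fingers": 1}]'

```text
time: 7.0
tool_pos: [546.5, 147.3, 191.0]
tcp_rot: [180.0, -30.0, 85.3]
ft_force: [-0.3, -0.7, 2.6]
finger_gap: 24.9
grip_force: 19.6
```

```bash
python3 - <<'E'
from h import *
s=sense()
print(s['time'],s['tool_pos'],s['finger_gap'],s['grip_force'],RN.T@s['ft_force'],RN.T@s['wrist_torque'])
E
```

```text
7.0 [546.49517073 147.31216661 191.02831082] 24.938166995105732 19.634387341063047 [ 0.67415121 -0.26533878 -2.65970781] [ 0.07693221 -0.23634074 -0.01348611]
```

Emit:
step_arm --newtons 30 --targets '[{"dp": [0,0,0],"angular": [0,0,0],"fingers": 1},{"dp": [0,0,-0.04],"angular": [0,0,0],"fingers": 1},{"dp": [0,0,-0.1],"angular": [0,0,0],"fingers": 1},{"dp": [0,0,-0.2],"angular": [0,0,0],"fingers": 1},{"dp": [0,0,-0.3],"angular": [0,0,0],"fingers": 1},{"dp": [0,0,-0.45],"angular": [0,0,0],"fingers": 1},{"dp": [0,0,-0.6],"angular": [0,0,0],"fingers": 1},{"dp": [0,0,-0.6],"angular": [0,0,0],"fingers": 1}]'

```text
time: 8.0
tool_pos: [543.0, 86.0, 298.4]
tcp_rot: [179.6, -29.9, 85.4]
ft_force: [0.6, -0.6, -1.2]
finger_gap: 24.3
grip_force: 29.4
```

```bash
python3 - <<'E'
from h import *
s=sense()
print(s['time'],s['tool_pos'],s['finger_gap'],s['grip_force'],RN.T@s['ft_force'])
f=lambda I,u,v,w=36: cv2.resize(I[int(v-w):int(v+w),int(u-w):int(u+w)],(400,400),interpolation=cv2.INTER_CUBIC)
S=snapshot('scene');T=snapshot('top'); u,v=proj('scene',s['tool_pos']);print(u,v,proj('scene',mouth),proj('top',mouth))
cv2.imwrite('pics/f.png',np.hstack([f(S,290,235),f(T,200,170)]))
V=vert(4)
for q in [(575,-25,220),(575,-25,70)]: move(q,V)
move((575,-25,70),V,np.array([575,-25,220]),V)
E
```

```text
8.0 [542.97307781  85.97215062 298.39079732] 24.321383351150423 29.442208672408015 [-1.06428086  0.61554741  0.77843133]
279.0213099906519 200.43887017568727 [293.70787616 249.53972552] [195.65731679 171.09679385]
dp [-0.6599  0.2125  0.0526] ang [ 0.013  -0.1662 -0.0474]
dp [-1.0348  0.2119  0.7022] ang [ 0.013  -0.1662 -0.0474]
dp [0.   0.   0.75] ang [0. 0. 0.]
```

View pics/f.png

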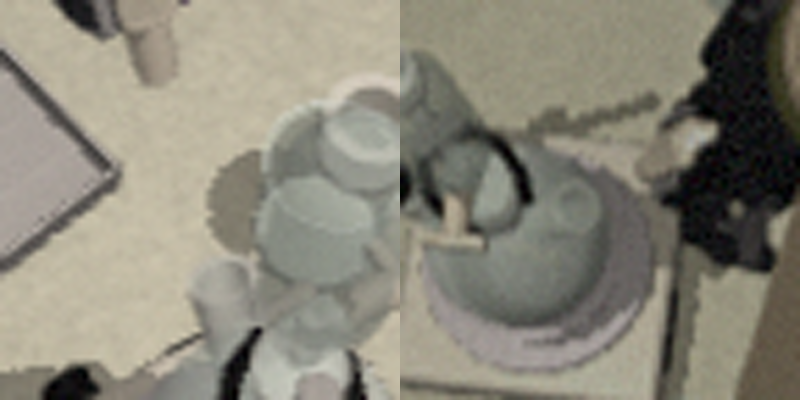

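Emit:
step_arm --targets '[{"dp": [-0.1,0.03,0.01],"angular": [0.0016,-0.021,-0.006],"fingers": 1},{"dp": [-0.22,0.07,0.02],"angular": [0.004,-0.05,-0.014],"fingers": 1},{"dp": [-0.36,0.11,0.03],"angular": [0.007,-0.09,-0.026],"fingers": 1},{"dp": [-0.5,0.16,0.04],"angular": [0.01,-0.13,-0.037],"fingers": 1},{"dp": [-0.7,0.21,0.12],"angular": [0.013,-0.166,-0.047],"fingers": 1},{"dp": [-0.8,0.21,0.29],"angular": [0.013,-0.166,-0.047],"fingers": 1},{"dp": [-0.86,0.21,0.4],"angular": [0.013,-0.166,-0.047],"fingers": 1},{"dp": [-0.89,0.21,0.45],"angular": [0.013,-0.166,-0.047],"fingers": 1}]'

```text
time: 9.1
tool_pos: [572.3, -23.8, 124.6]
tcp_rot: [-179.7, -0.1, 94.0]
ft_force: [0.7, 0.4, -0.1]
finger_gap: 24.3
grip_force: 29.5
```

```bash
python3 - <<'E'
from h import *
s=sense();print(s['time'],s['tool_pos'],s['tcp_rot'],s['ft_force'],s['finger_gap'])
for c in('scene','top'):
  snapshot(c)
  for l in ('neck_mouth',): print(c,[(np.round(d['at'],1).tolist(),round(d['conf'],2)) for d in pinpoint(c,l)[:2]])
  print([(m['at'],round(m['conf'],2)) for m in masks_of(c,'stopper_head')[:2]],proj(c,s['tool_pos']))
for z in(45,32): move((s['tool_pos'][0],s['tool_pos'][1],z),vert(4))
E
```

```text
9.1 [572.30443343 -23.80329475 124.55881696] [-1.79659884e+02 -1.35442442e-01  9.40163584e+01] [ 0.73025931  0.35851538 -0.13238687] 24.342257660415154
scene [([294.4, 247.3], 0.63)]
[([233.1, 235.9], 0.47), ([135.0, 168.2], 0.44)] [236.62647326 210.32231651]
top [([196.5, 171.6], 0.68), ([318.6, 187.4], 0.38)]
[] [255.43585418 168.83859182]
dp [ 0.0056 -0.0153  0.4219] ang [ 0.0004 -0.0002 -0.0002]
dp [ 0.0055 -0.0154  0.4869] ang [ 0.0004 -0.0002 -0.0002]
```

Emit:
step_arm --targets '[{"dp": [0,0,0.1],"angular": [0,0,0],"fingers": 1},{"dp": [0,0,0.22],"angular": [0,0,0],"fingers": 1},{"dp": [0,0,0.32],"angular": [0,0,0],"fingers": 1},{"dp": [0,0,0.39],"angular": [0,0,0],"fingers": 1},{"dp": [0,0,0.42],"angular": [0,0,0],"fingers": 1},{"dp": [0,0,0.435],"angular": [0,0,0],"fingers": 1},{"dp": [0,0,0.445],"angular": [0,0,0],"fingers": 1},{"dp": [0,0,0.445],"angular": [0,0,0],"fingers": 1}]'

```text
time: 10.4
tool_pos: [574.6, -24.6, 39.3]
tcp_rot: [-180.0, -0.1, 94.0]
ft_force: [0.7, 0.3, 0.0]
finger_gap: 24.4
grip_force: 29.5
```

Emit:
step_arm --targets '[{"dp": [0,0,0.004],"angular": [0,0,0],"fingers": 1},{"dp": [0,0,0.008],"angular": [0,0,0],"fingers": 1},{"dp": [0,0,0.012],"angular": [0,0,0],"fingers": 1},{"dp": [0,0,0.015],"angular": [0,0,0],"fingers": 1},{"dp": [0,0,0.018],"angular": [0,0,0],"fingers": 1},{"dp": [0,0,0.018],"angular": [0,0,0],"fingers": 1},{"dp": [0,0,0.018],"angular": [0,0,0],"fingers": 1},{"dp": [0,0,0.018],"angular": [0,0,0],"fingers": 1}]'

```text
time: 11.4
tool_pos: [574.3, -24.6, 35.3]
tcp_rot: [-179.9, -0.1, 94.0]
ft_force: [-0.3, -0.1, -0.6]
finger_gap: 24.0
grip_force: 29.5
```

Emit:
step_arm --newtons 20 --targets '[{"dp": [0,0,0.003],"angular": [0,0,0],"fingers": 1},{"dp": [0,0,0.006],"angular": [0,0,0],"fingers": 1},{"dp": [0,0,0.009],"angular": [0,0,0],"fingers": 1},{"dp": [0,0,0.012],"angular": [0,0,0],"fingers": 1},{"dp": [0,0,0.014],"angular": [0,0,0],"fingers": 1},{"dp": [0,0,0.014],"angular": [0,0,0],"fingers": 1},{"dp": [0,0,0.014],"angular": [0,0,0],"fingers": 1},{"dp": [0,0,0.014],"angular": [0,0,0],"fingers": 1}]'

```text
time: 12.4
tool_pos: [574.3, -24.5, 32.5]
tcp_rot: [-179.9, -0.1, 94.0]
ft_force: [0.0, 0.9, -0.2]
finger_gap: 24.4
grip_force: 29.5
```

Emit:
step_arm --targets '[{"dp": [0,0,0.0025],"angular": [0,0,0],"fingers": 1},{"dp": [0,0,0.005],"angular": [0,0,0],"fingers": 1},{"dp": [0,0,0.0075],"angular": [0,0,0],"fingers": 1},{"dp": [0,0,0.01],"angular": [0,0,0],"fingers": 1},{"dp": [0,0,0.0125],"angular": [0,0,0],"fingers": 1},{"dp": [0,0,0.0125],"angular": [0,0,0],"fingers": 1},{"dp": [0,0,0.0125],"angular": [0,0,0],"fingers": 1},{"dp": [0,0,0.0125],"angular": [0,0,0],"fingers": 1}]'

```text
time: 13.4
tool_pos: [574.3, -24.5, 29.9]
tcp_rot: [-179.9, -0.1, 94.0]
ft_force: [0.1, -1.0, 0.1]
finger_gap: 24.3
grip_force: 29.5
```

```bash
python3 - <<'E'
from h import *
s=sense();print(s['time'],s['tool_pos'],s['ft_force'],s['wrist_torque'])
S=snapshot('scene');T=snapshot('top')
f=lambda I,u,v,w=40: cv2.resize(I[int(v-w):int(v+w),int(u-w):int(u+w)],(400,400),interpolation=cv2.INTER_CUBIC)
cv2.imwrite('pics/g.png',np.hstack([f(S,235,228),f(T,256,172)]))
E
```

```text
13.4 [574.25220699 -24.53822841  29.92799341] [ 0.11335346 -1.01966641  0.06462707] [-0.00576755  0.06494826 -0.00592118]
```

View pics/g.png

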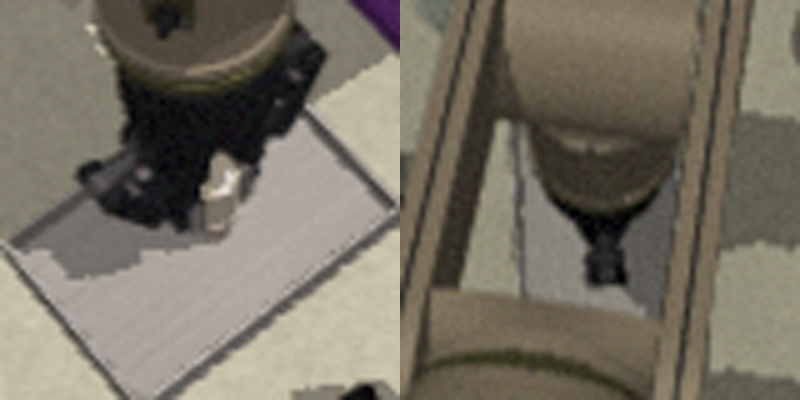

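Emit:
step_arm --targets '[{"dp": [0,0,0.003],"angular": [0,0,0],"fingers": 1},{"dp": [0,0,0.006],"angular": [0,0,0],"fingers": 1},{"dp": [0,0,0.009],"angular": [0,0,0],"fingers": 1},{"dp": [0,0,0.012],"angular": [0,0,0],"fingers": 1},{"dp": [0,0,0.0125],"angular": [0,0,0],"fingers": 1},{"dp": [0,0,0.0125],"angular": [0,0,0],"fingers": 1},{"dp": [0,0,0.0125],"angular": [0,0,0],"fingers": 1},{"dp": [0,0,0.0125],"angular": [0,0,0],"fingers": 1}]'

```text
time: 14.5
tool_pos: [574.6, -24.6, 28.8]
tcp_rot: [-180.0, -0.1, 94.0]
ft_force: [-5.5, -0.3, 11.8]
finger_gap: 24.0
grip_force: 29.4
```

Emit:
step_arm --targets '[{"dp": [0,0,-0.003],"angular": [0,0,0],"fingers": 1},{"dp": [0,0,-0.003],"angular": [0,0,0],"fingers": 1},{"dp": [0,0,-0.003],"angular": [0,0,0],"fingers": 0.69},{"dp": [0,0,-0.003],"angular": [0,0,0],"fingers": 0.66},{"dp": [0,0,-0.003],"angular": [0,0,0],"fingers": 0.6},{"dp": [0,0,-0.003],"angular": [0,0,0],"fingers": 0.5},{"dp": [0,0,-0.003],"angular": [0,0,0],"fingers": 0.4},{"dp": [0,0,-0.003],"angular": [0,0,0],"fingers": 0.4}]'

```text
time: 15.5
tool_pos: [574.2, -24.5, 27.9]
tcp_rot: [-179.9, -0.1, 94.0]
ft_force: [-0.2, 0.5, 0.6]
finger_gap: 51.7
grip_force: 0.0
```

Emit:
step_arm --targets '[{"dp": [0,0,-0.05],"angular": [0,0,0],"fingers": 0.4},{"dp": [0,0,-0.15],"angular": [0,0,0],"fingers": 0.4},{"dp": [0,0,-0.3],"angular": [0,0,0],"fingers": 0.4},{"dp": [0,0,-0.5],"angular": [0,0,0],"fingers": 0.4},{"dp": [0,0,-0.7],"angular": [0,0,0],"fingers": 0.4},{"dp": [0,0,-0.9],"angular": [0,0,0],"fingers": 0.4},{"dp": [0,0,-0.95],"angular": [0,0,0],"fingers": 0.4},{"dp": [0,0,-0.95],"angular": [0,0,0],"fingers": 0.4}]'

```text
time: 16.5
tool_pos: [575.0, -24.8, 219.5]
tcp_rot: [179.9, -0.0, 94.0]
ft_force: [-0.4, -1.0, -0.2]
finger_gap: 50.8
grip_force: 0.0
```

```bash
sed -i 's/^mouth=.*/mouth=np.array([546.2,147,192.5])/' h.py; python3 - <<'E'
from h import *
s=sense();print(s['time'],s['tool_pos'],s['joint_pos'],s['ft_force'])
V=vert(16); g=EL+[0,0,37.5-19]; print(g)
move(g+[0,0,110],V); move(g,V,g+[0,0,110],V)
S=snapshot('scene');T=snapshot('top')
f=lambda I,u,v,w=30: cv2.resize(I[int(v-w):int(v+w),int(u-w):int(u+w)],(400,400),interpolation=cv2.INTER_CUBIC)
cv2.imwrite('pics/i.png',np.hstack([f(S,235,228),f(S,293,245)]))
E
```

```text
16.5 [575.03189687 -24.80256302 219.52620401] [-7.60859423e+00  3.94163439e+00  9.02621994e+01  5.55887448e-02
  8.57199052e+01 -1.15806327e+01] [-0.41125722 -0.97756154 -0.16177663]
[ 555.  -307.   123.5]
dp [-1.4006 -0.1975 -0.0711] ang [ 0.0005 -0.0002 -0.0668]
dp [0.   0.   0.55] ang [0. 0. 0.]
```

View pics/i.png

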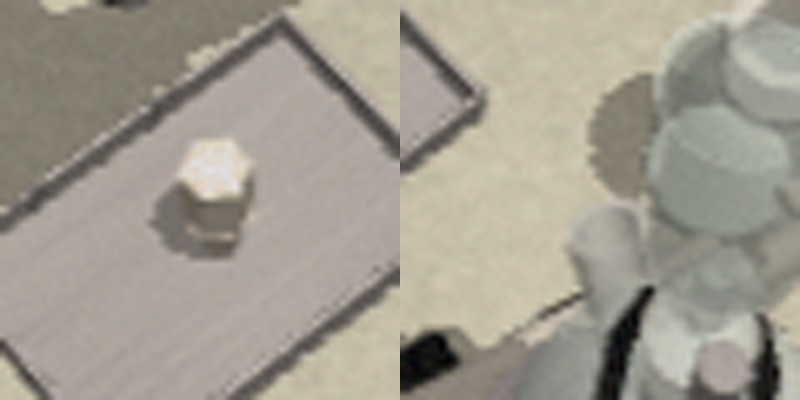

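The stopper stands upright in the steel tray (scene about (235,226)), and the neck is open. Now the electrode.

Emit:
step_arm --targets '[{"dp": [-0.1,-0.01,-0.05],"angular": [0,0,-0.01],"fingers": 0.4},{"dp": [-0.3,-0.04,-0.1],"angular": [0,0,-0.02],"fingers": 0.4},{"dp": [-0.55,-0.08,-0.1],"angular": [0,0,-0.03],"fingers": 0.4},{"dp": [-0.8,-0.12,-0.1],"angular": [0,0,-0.05],"fingers": 0.4},{"dp": [-1,-0.14,-0.1],"angular": [0,0,-0.067],"fingers": 0.4},{"dp": [-1,-0.14,-0.1],"angular": [0,0,-0.067],"fingers": 0.4},{"dp": [-1,-0.14,-0.1],"angular": [0,0,-0.067],"fingers": 0.4},{"dp": [-1,-0.14,-0.1],"angular": [0,0,-0.067],"fingers": 0.4}]'

```text
time: 17.6
tool_pos: [560.3, -224.9, 237.1]
tcp_rot: [-179.9, -0.1, 106.1]
ft_force: [0.5, 0.9, 0.5]
finger_gap: 51.3
grip_force: 0.0
```

```bash
python3 - <<'E'
from h import *
s=sense();print(s['time'],s['tool_pos'],s['tcp_rot'])
V=vert(16); g=EL+[0,0,37.5-19]
move(g+[0,0,110],V);move(g+[0,0,10],V)
# refine electrode axis: fit circles/blobs of dark mask in both views
for c in('scene','top'):
  snapshot(c)
  for l in('electrode_head','electrode_collar','electrode_center'): print(c,l,[(np.round(d['at'],1).tolist(),round(d['conf'],2)) for d in pinpoint(c,l)[:2]])
  for m in masks_of(c,'electrode_head')[:1]:
    print(c,m['conf'],np.round(cv2.minAreaRect(np.argwhere(m['pixels'])[:,::-1].astype(np.float32))[0],1),m['pixels'].sum())
  print('exp head,collar,top',proj(c,EL+[0,0,37.5]),proj(c,EL),proj(c,EL+[0,0,70]))
E
```

```text
17.6 [ 560.34788272 -224.91539961  237.14987787] [-1.79918715e+02 -1.36848781e-01  1.06085674e+02]
dp [-0.387  -0.1394  0.0175] ang [-0.0005 -0.0008  0.0005]
dp [-0.3882 -0.1387  0.5175] ang [-0.0005 -0.0008  0.0005]
scene electrode_head [([178.4, 124.1], 0.47)]
scene electrode_collar [([179.5, 135.7], 0.63), ([235.2, 233.6], 0.34)]
scene electrode_center [([238.6, 230.1], 0.54), ([181.9, 139.3], 0.41)]
scene 0.46 [181. 142.] 91
exp head,collar,top [180.55919507 124.55014228] [182.66444961 133.7154256 ] [178.63190215 116.15961975]
top electrode_head [([349.0, 174.4], 0.41)]
top electrode_collar [([346.5, 179.6], 0.49)]
top electrode_center [([278.6, 130.1], 0.54), ([344.0, 178.2], 0.4)]
top 0.47 [350.5 171.5] 48
exp head,collar,top [349.01298145 174.1882031 ] [345.95192588 177.04892384] [351.83843239 171.54766754]
```

Emit:
step_arm --targets '[{"dp": [-0.2,-0.07,0],"angular": [0,0,0],"fingers": 0.4},{"dp": [-0.388,-0.139,0.0],"angular": [0,0,0],"fingers": 0.4},{"dp": [-0.388,-0.139,0.02],"angular": [0,0,0],"fingers": 0.4},{"dp": [-0.388,-0.139,0.1],"angular": [0,0,0],"fingers": 0.4},{"dp": [-0.388,-0.139,0.2],"angular": [0,0,0],"fingers": 0.4},{"dp": [-0.388,-0.139,0.3],"angular": [0,0,0],"fingers": 0.4},{"dp": [-0.388,-0.139,0.35],"angular": [0,0,0],"fingers": 0.4},{"dp": [-0.388,-0.139,0.35],"angular": [0,0,0],"fingers": 0.4}]'

```text
time: 19.1
tool_pos: [554.4, -307.7, 166.2]
tcp_rot: [-179.9, -0.2, 106.0]
ft_force: [-0.3, -0.4, 1.1]
finger_gap: 51.2
grip_force: 0.0
```

```bash
python3 - <<'E'
from h import *
s=sense();print(s['time'],s['tool_pos'],s['tcp_rot'],s['ft_force'])
move(EL+[0,0,37.5-19],vert(16))
S=snapshot('scene');T=snapshot('top');print(proj('scene',s['tool_pos']),proj('top',s['tool_pos']))
f=lambda I,u,v,w=30: cv2.resize(I[int(v-w):int(v+w),int(u-w):int(u+w)],(400,400),interpolation=cv2.INTER_CUBIC)
cv2.imwrite('pics/j.png',np.hstack([f(S,180,123),f(T,350,172)]))
E
```

```text
19.1 [ 554.40407376 -307.67070214  166.19152005] [-179.86560555   -0.18430507  106.04995242] [-0.26819212 -0.40667703  1.08343194]
dp [0.0017 0.0043 0.2135] ang [-0.0007 -0.001   0.0003]
[179.23625995 118.2063883 ] [351.29050933 172.47765197]
```

View pics/j.png

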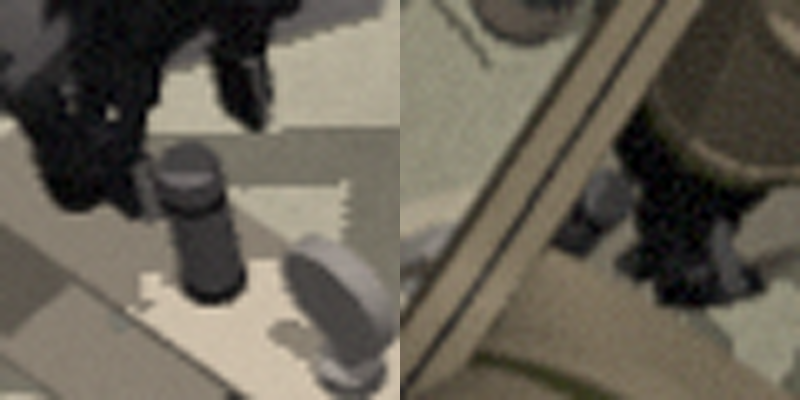

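Fingers straddle the electrode head (scene (178,117)), which is ~2 mm towards +x,+y of the estimate. Descending and gripping.

Emit:
step_arm --newtons 40 --targets '[{"dp": [0.008,0.013,0.03],"angular": [0,0,0],"fingers": 0.4},{"dp": [0.008,0.013,0.1],"angular": [0,0,0],"fingers": 0.4},{"dp": [0.008,0.013,0.17],"angular": [0,0,0],"fingers": 0.4},{"dp": [0.008,0.013,0.2],"angular": [0,0,0],"fingers": 0.4},{"dp": [0.008,0.013,0.2],"angular": [0,0,0],"fingers": 0.6},{"dp": [0.008,0.013,0.2],"angular": [0,0,0],"fingers": 1},{"dp": [0.008,0.013,0.2],"angular": [0,0,0],"fingers": 1},{"dp": [0.008,0.013,0.2],"angular": [0,0,0],"fingers": 1}]'

```text
time: 20.2
tool_pos: [557.2, -306.2, 128.2]
tcp_rot: [-180.0, -0.1, 106.0]
ft_force: [-0.1, -0.6, -0.3]
finger_gap: 24.1
grip_force: 39.6
```

Emit:
step_arm --newtons 40 --targets '[{"dp": [0,0,0],"angular": [0,0,0],"fingers": 1},{"dp": [0,0,-0.05],"angular": [0,0,0],"fingers": 1},{"dp": [0,0,-0.15],"angular": [0,0,0],"fingers": 1},{"dp": [0,0,-0.3],"angular": [0,0,0],"fingers": 1},{"dp": [0,0,-0.5],"angular": [0,0,0],"fingers": 1},{"dp": [0,0,-0.7],"angular": [0,0,0],"fingers": 1},{"dp": [0,0,-0.9],"angular": [0,0,0],"fingers": 1},{"dp": [0,0,-1],"angular": [0,0,0],"fingers": 1}]'

```text
time: 21.2
tool_pos: [558.1, -306.8, 332.7]
tcp_rot: [179.8, 0.2, 106.0]
ft_force: [0.3, 0.2, -2.0]
finger_gap: 24.0
grip_force: 39.6
```

```bash
python3 - <<'E'
from h import *
s=sense();print(s['time'],s['tool_pos'],s['finger_gap'],s['grip_force'],s['ft_force'])
move([540,-80,360],RN)
p=mouth+(37.5-19+125)*n; print(p); move(p,RN); move(p,RN,np.array([540,-80,360.]),RN)
E
```

```text
21.2 [ 558.06354337 -306.81208247  332.65793798] 24.047606747247976 39.581382125616074 [ 0.3020288   0.22016801 -1.95864991]
dp [ 1.1145  0.2268 -0.1395] ang [-0.029   0.1656  0.1129]
[540.3165      75.49395    316.77464544]
dp [1.8619 0.4424 0.075 ] ang [-0.029   0.1656  0.1129]
dp [ 0.5631 -0.0622  0.5746] ang [ 0. -0. -0.]
```

Emit:
step_arm --targets '[{"dp": [0.1,0.02,-0.03],"angular": [-0.003,0.016,0.011],"fingers": 1},{"dp": [0.25,0.05,-0.08],"angular": [-0.007,0.04,0.028],"fingers": 1},{"dp": [0.45,0.09,-0.13],"angular": [-0.013,0.075,0.051],"fingers": 1},{"dp": [0.65,0.13,-0.15],"angular": [-0.019,0.11,0.075],"fingers": 1},{"dp": [0.85,0.17,-0.15],"angular": [-0.025,0.145,0.099],"fingers": 1},{"dp": [1,0.2,-0.15],"angular": [-0.029,0.1656,0.1129],"fingers": 1},{"dp": [1,0.2,-0.15],"angular": [-0.029,0.1656,0.1129],"fingers": 1},{"dp": [1,0.2,-0.15],"angular": [-0.029,0.1656,0.1129],"fingers": 1}]'

```text
time: 22.2
tool_pos: [540.5, -103.7, 358.1]
tcp_rot: [-179.7, -30.1, 85.2]
ft_force: [0.4, 0.0, -0.3]
finger_gap: 24.3
grip_force: 39.6
```

```bash
python3 - <<'E'
from h import *
s=sense();print(s['time'],s['tool_pos'],s['finger_gap'],s['ft_force'])
p=mouth+(23.2+115)*n; print(p); move(p,RN)
E
```

```text
22.2 [ 540.50878481 -103.68795797  358.08987919] 24.252521207184977 [ 0.35556685  0.01550327 -0.28386416]
[540.5338     78.13494   312.1847108]
dp [ 0.669  -0.0729  0.6529] ang [-0.0014 -0.0004 -0.0007]
```

Emit:
step_arm --targets '[{"dp": [0.1,-0.01,0.1],"angular": [-0.0014,0,-0.0007],"fingers": 1},{"dp": [0.25,-0.025,0.25],"angular": [-0.0014,0,-0.0007],"fingers": 1},{"dp": [0.42,-0.045,0.4],"angular": [-0.0014,0,-0.0007],"fingers": 1},{"dp": [0.58,-0.063,0.55],"angular": [-0.0014,0,-0.0007],"fingers": 1},{"dp": [0.65,-0.073,0.63],"angular": [-0.0014,0,-0.0007],"fingers": 1},{"dp": [0.669,-0.073,0.653],"angular": [-0.0014,0,-0.0007],"fingers": 1},{"dp": [0.669,-0.073,0.653],"angular": [-0.0014,0,-0.0007],"fingers": 1},{"dp": [0.669,-0.073,0.653],"angular": [-0.0014,0,-0.0007],"fingers": 1}]'

```text
time: 23.2
tool_pos: [541.0, 77.6, 312.6]
tcp_rot: [180.0, -30.1, 85.2]
ft_force: [-0.3, -0.2, -0.3]
finger_gap: 24.2
grip_force: 39.6
```

```bash
python3 - <<'E'
from h import *
S=snapshot('scene');T=snapshot('top')
s=sense();print(s['time'],s['tool_pos'],s['tcp_rot'],s['ft_force'])
p=mouth+(23.2+115)*n; move(p,RN)
R=R0();tip=s['tool_pos']+118.2*R[:,2]
for c in('scene','top'): print(c,'tip',proj(c,tip),'mouth',proj(c,mouth),'collar',proj(c,s['tool_pos']+23.2*R[:,2]), 'ex',proj(c,mouth+10*RN[:,0])-proj(c,mouth),'ey',proj(c,mouth+10*RN[:,1])-proj(c,mouth))
f=lambda I,u,v,w=32: cv2.resize(I[int(v-w):int(v+w),int(u-w):int(u+w)],(400,400),interpolation=cv2.INTER_CUBIC)
cv2.imwrite('pics/k.png',np.hstack([f(S,290,230),f(T,200,165)]))
E
```

```text
23.3 [540.98011081  77.7462279  312.59205439] [179.99922778 -30.13908068  85.19440301] [ 0.50421353 -0.28356707 -0.71297705]
dp [ 0.0005 -0.0024  0.0026] ang [ 0.0003 -0.0008 -0.0005]
scene tip [290.95557927 241.07778177] mouth [293.27153623 248.54092265] collar [280.37732791 202.98415265] ex [2.56928434 2.46144302] ey [-4.14565072  2.33589591]
top tip [198.58405602 169.39448291] mouth [196.03972341 170.82254619] collar [211.86162934 163.20744499] ex [-3.27939432 -0.71368726] ey [ 0.44786665 -3.34395419]
```

View pics/k.png

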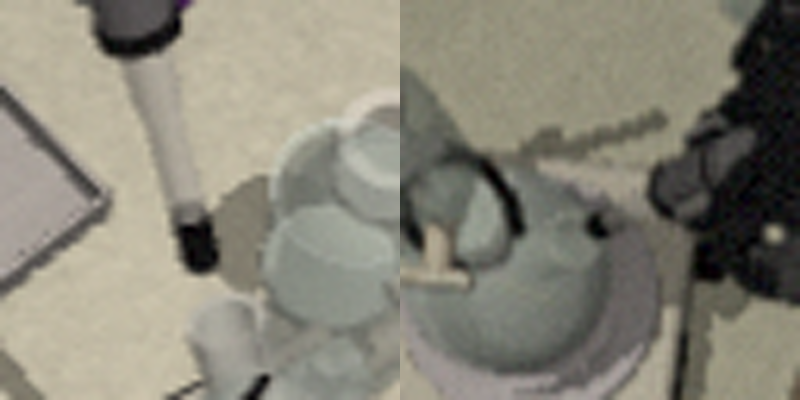

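The picture shows the tip at scene (290.5,240.4) and the mouth at (293.8,248.2). The tip is in line, about 2 mm short along tool x in both views, so I'm shifting it and inserting.

Emit:
step_arm --targets '[{"dp": [0.009,-0.003,0],"angular": [0,-0.0008,0],"fingers": 1},{"dp": [0.009,-0.003,0.04],"angular": [0,-0.0008,0],"fingers": 1},{"dp": [0.009,-0.003,0.08],"angular": [0,-0.0008,0],"fingers": 1},{"dp": [0.009,-0.003,0.11],"angular": [0,-0.0008,0],"fingers": 1},{"dp": [0.009,-0.003,0.14],"angular": [0,-0.0008,0],"fingers": 1},{"dp": [0.009,-0.003,0.17],"angular": [0,-0.0008,0],"fingers": 1},{"dp": [0.009,-0.003,0.2],"angular": [0,-0.0008,0],"fingers": 1},{"dp": [0.009,-0.003,0.2],"angular": [0,-0.0008,0],"fingers": 1}]'

```text
time: 24.3
tool_pos: [541.5, 100.7, 278.1]
tcp_rot: [-179.9, -30.0, 85.2]
ft_force: [-0.1, 0.1, -0.4]
finger_gap: 23.6
grip_force: 39.6
```

```bash
cat > st.py <<'E'
from h import *
s=sense();R=R0();d=RN.T@(s['tool_pos']-mouth-23.2*n)
print(s['time'],s['tool_pos'],'gap',s['finger_gap'],'F',np.round(R.T@s['ft_force'],1),'M',np.round(R.T@s['wrist_torque'],2),'rel mouth(tool xyz)',np.round(d,1))
move(s['tool_pos'],RN)
E
python3 st.py
```

```text
24.3 [541.50154923 100.73371499 278.09306777] gap 23.56020730490895 F [-0.1 -0.1  0.5] M [-0.03 -0.29  0.01] rel mouth(tool xyz) [  2.5  -0.9 -74.2]
dp [0. 0. 0.] ang [-0.0003 -0.0001 -0.0002]
```

Emit:
step_arm --targets '[{"dp": [0,0,0.02],"angular": [0,0,0],"fingers": 1},{"dp": [0,0,0.05],"angular": [0,0,0],"fingers": 1},{"dp": [0,0,0.08],"angular": [0,0,0],"fingers": 1},{"dp": [0,0,0.11],"angular": [0,0,0],"fingers": 1},{"dp": [0,0,0.14],"angular": [0,0,0],"fingers": 1},{"dp": [0,0,0.17],"angular": [0,0,0],"fingers": 1},{"dp": [0,0,0.2],"angular": [0,0,0],"fingers": 1},{"dp": [0,0,0.2],"angular": [0,0,0],"fingers": 1}]'

```text
time: 25.3
tool_pos: [543.1, 120.7, 243.4]
tcp_rot: [-179.9, -30.0, 85.2]
ft_force: [0.6, -0.3, -0.8]
finger_gap: 24.1
grip_force: 39.6
```

```bash
python3 st.py
```

```text
25.3 [543.08136704 120.66984407 243.4037685 ] gap 24.106401317740588 F [-0.6  0.6  0.5] M [ 0.   -0.29 -0.01] rel mouth(tool xyz) [  2.5  -0.9 -34.1]
dp [0. 0. 0.] ang [-0.0004 -0.0001 -0.0003]
```

Emit:
step_arm --targets '[{"dp": [0,0,0.01],"angular": [0,0,0],"fingers": 1},{"dp": [0,0,0.02],"angular": [0,0,0],"fingers": 1},{"dp": [0,0,0.03],"angular": [0,0,0],"fingers": 1},{"dp": [0,0,0.04],"angular": [0,0,0],"fingers": 1},{"dp": [0,0,0.05],"angular": [0,0,0],"fingers": 1},{"dp": [0,0,0.06],"angular": [0,0,0],"fingers": 1},{"dp": [0,0,0.07],"angular": [0,0,0],"fingers": 1},{"dp": [0,0,0.07],"angular": [0,0,0],"fingers": 1}]'

```text
time: 26.3
tool_pos: [543.9, 127.5, 231.7]
tcp_rot: [-180.0, -30.0, 85.3]
ft_force: [-0.7, 0.5, -0.9]
finger_gap: 23.8
grip_force: 39.6
```

```bash
python3 st.py
```

```text
26.3 [543.87923194 127.46512808 231.71006973] gap 23.83847049832357 F [-0.1 -0.7  1. ] M [-0.02 -0.27  0.03] rel mouth(tool xyz) [  2.6  -0.7 -20.6]
dp [0. 0. 0.] ang [-0.0001 -0.0001 -0.0002]
```

Still free with the cone's start at the rim. Continuing.

Emit:
step_arm --targets '[{"dp": [0,0,0.007],"angular": [0,0,0],"fingers": 1},{"dp": [0,0,0.014],"angular": [0,0,0],"fingers": 1},{"dp": [0,0,0.021],"angular": [0,0,0],"fingers": 1},{"dp": [0,0,0.028],"angular": [0,0,0],"fingers": 1},{"dp": [0,0,0.035],"angular": [0,0,0],"fingers": 1},{"dp": [0,0,0.042],"angular": [0,0,0],"fingers": 1},{"dp": [0,0,0.05],"angular": [0,0,0],"fingers": 1},{"dp": [0,0,0.05],"angular": [0,0,0],"fingers": 1}]'

```text
time: 27.3
tool_pos: [544.3, 132.4, 223.1]
tcp_rot: [-180.0, -30.0, 85.3]
ft_force: [-0.2, 0.8, -0.7]
finger_gap: 24.1
grip_force: 39.6
```

```bash
python3 st.py
```

```text
27.3 [544.30437157 132.41758332 223.07522257] gap 24.132453629502788 F [ 0.4 -0.3  1. ] M [ 0.   -0.25  0.02] rel mouth(tool xyz) [  2.6  -0.7 -10.6]
dp [0. 0. 0.] ang [-0.0001 -0.0001 -0.0002]
```

Emit:
step_arm --targets '[{"dp": [0,0,0.005],"angular": [0,0,0],"fingers": 1},{"dp": [0,0,0.01],"angular": [0,0,0],"fingers": 1},{"dp": [0,0,0.015],"angular": [0,0,0],"fingers": 1},{"dp": [0,0,0.02],"angular": [0,0,0],"fingers": 1},{"dp": [0,0,0.025],"angular": [0,0,0],"fingers": 1},{"dp": [0,0,0.03],"angular": [0,0,0],"fingers": 1},{"dp": [0,0,0.035],"angular": [0,0,0],"fingers": 1},{"dp": [0,0,0.035],"angular": [0,0,0],"fingers": 1}]'

```text
time: 28.3
tool_pos: [544.6, 135.9, 217.1]
tcp_rot: [-180.0, -30.0, 85.3]
ft_force: [-0.4, -1.1, 0.1]
finger_gap: 23.9
grip_force: 39.6
```

```bash
python3 st.py
```

```text
28.3 [544.62521854 135.90010726 217.07973816] gap 23.90506458514491 F [-1.  -0.3 -0.6] M [-0.   -0.23 -0.02] rel mouth(tool xyz) [ 2.6 -0.7 -3.7]
dp [0. 0. 0.] ang [-0.0001 -0.0001 -0.0002]
```

Nearly home; now small steps until axial contact.

Emit:
step_arm --targets '[{"dp": [0,0,0.003],"angular": [0,0,0],"fingers": 1},{"dp": [0,0,0.006],"angular": [0,0,0],"fingers": 1},{"dp": [0,0,0.009],"angular": [0,0,0],"fingers": 1},{"dp": [0,0,0.012],"angular": [0,0,0],"fingers": 1},{"dp": [0,0,0.015],"angular": [0,0,0],"fingers": 1},{"dp": [0,0,0.0175],"angular": [0,0,0],"fingers": 1},{"dp": [0,0,0.0175],"angular": [0,0,0],"fingers": 1},{"dp": [0,0,0.0175],"angular": [0,0,0],"fingers": 1}]'

```text
time: 29.3
tool_pos: [544.9, 137.6, 214.2]
tcp_rot: [-180.0, -30.0, 85.3]
ft_force: [-0.2, -1.1, -0.7]
finger_gap: 23.8
grip_force: 39.6
```

```bash
python3 st.py
```

```text
29.3 [544.86022455 137.58372262 214.1782484 ] gap 23.8247310321658 F [-1.3 -0.1  0. ] M [-0.03 -0.28 -0.07] rel mouth(tool xyz) [ 2.6 -0.6 -0.3]
dp [0. 0. 0.] ang [-0.     -0.0001 -0.0002]
```

Emit:
step_arm --targets '[{"dp": [0,0,0.003],"angular": [0,0,0],"fingers": 1},{"dp": [0,0,0.006],"angular": [0,0,0],"fingers": 1},{"dp": [0,0,0.009],"angular": [0,0,0],"fingers": 1},{"dp": [0,0,0.011],"angular": [0,0,0],"fingers": 1},{"dp": [0,0,0.0125],"angular": [0,0,0],"fingers": 1},{"dp": [0,0,0.0125],"angular": [0,0,0],"fingers": 1},{"dp": [0,0,0.0125],"angular": [0,0,0],"fingers": 1},{"dp": [0,0,0.0125],"angular": [0,0,0],"fingers": 1}]'

```text
time: 30.3
tool_pos: [545.1, 137.8, 213.9]
tcp_rot: [179.9, -30.0, 85.3]
ft_force: [-9.3, -10.6, 13.4]
finger_gap: 23.9
grip_force: 41.5
```

```bash
python3 st.py
```

```text
30.3 [545.08949194 137.84287125 213.9265853 ] gap 23.922978001034302 F [ -3.1  -8.4 -17.2] M [ 1.58 -0.62 -0.01] rel mouth(tool xyz) [ 2.7 -0.4  0. ]
dp [0. 0. 0.] ang [0.0003 0.0003 0.0001]
```

Emit:
step_arm --targets '[{"dp": [0,0,-0.004],"angular": [0,0,0],"fingers": 1},{"dp": [-0.001,-0.003,-0.004],"angular": [0,0,0],"fingers": 1},{"dp": [-0.002,-0.005,-0.004],"angular": [0,0,0],"fingers": 1},{"dp": [-0.002,-0.005,-0.002],"angular": [0,0,0],"fingers": 1},{"dp": [-0.002,-0.005,0],"angular": [0,0,0],"fingers": 1},{"dp": [-0.002,-0.005,0.001],"angular": [0,0,0],"fingers": 1},{"dp": [-0.002,-0.005,0.001],"angular": [0,0,0],"fingers": 1},{"dp": [-0.002,-0.005,0.001],"angular": [0,0,0],"fingers": 1}]'

```text
time: 31.3
tool_pos: [544.9, 137.8, 213.9]
tcp_rot: [179.8, -30.0, 85.3]
ft_force: [-4.6, -8.5, 13.2]
finger_gap: 24.0
grip_force: 41.3
```

```bash
python3 st.py
```

```text
31.3 [544.94939459 137.78675861 213.9115606 ] gap 24.012081251484 F [ -1.1  -3.9 -15.9] M [ 0.77 -0.39  0.04] rel mouth(tool xyz) [ 2.7 -0.5  0. ]
dp [0. 0. 0.] ang [0.0009 0.0001 0.0002]
```

Depth is unchanged while the side force drops, so the collar is hard on the rim at the expected depth. Relaxing and releasing.

Emit:
step_arm --targets '[{"dp": [-0.001,-0.004,0],"angular": [0,0,0],"fingers": 1},{"dp": [-0.001,-0.004,-0.005],"angular": [0,0,0],"fingers": 1},{"dp": [-0.001,-0.004,-0.005],"angular": [0,0,0],"fingers": 1},{"dp": [-0.001,-0.004,-0.005],"angular": [0,0,0],"fingers": 0.7},{"dp": [-0.001,-0.004,-0.005],"angular": [0,0,0],"fingers": 0.66},{"dp": [-0.001,-0.004,-0.005],"angular": [0,0,0],"fingers": 0.6},{"dp": [-0.001,-0.004,-0.005],"angular": [0,0,0],"fingers": 0.5},{"dp": [-0.001,-0.004,-0.005],"angular": [0,0,0],"fingers": 0.4}]'

```text
time: 32.3
tool_pos: [543.0, 138.1, 212.2]
tcp_rot: [-180.0, -30.0, 85.3]
ft_force: [-0.2, 0.4, -0.4]
finger_gap: 51.4
grip_force: 0.0
```

Emit:
step_arm --targets '[{"dp": [0,0,0],"angular": [0,0,0],"fingers": 0.4},{"dp": [0,0,-0.05],"angular": [0,0,0],"fingers": 0.4},{"dp": [0,0,-0.15],"angular": [0,0,0],"fingers": 0.4},{"dp": [0,0,-0.3],"angular": [0,0,0],"fingers": 0.4},{"dp": [0,0,-0.5],"angular": [0,0,0],"fingers": 0.4},{"dp": [0,0,-0.7],"angular": [0,0,0],"fingers": 0.4},{"dp": [0,0,-0.8],"angular": [0,0,0],"fingers": 0.4},{"dp": [0,0,-0.8],"angular": [0,0,0],"fingers": 0.4}]'

```text
time: 33.3
tool_pos: [537.2, 57.4, 352.6]
tcp_rot: [179.8, -30.0, 85.3]
ft_force: [0.1, -0.8, -0.8]
finger_gap: 51.4
grip_force: 0.0
```

```bash
python3 st.py; python3 - <<'E'
from h import *
from bench import *
for c in('scene','top'):
  I=snapshot(c); cv2.imwrite('pics/z_%s.png'%c,I)
  for l in('electrode_collar','electrode_head','electrode_center','stopper_center','neck_mouth'): print(c,l,[(np.round(d['at'],1).tolist(),round(d['conf'],2)) for d in pinpoint(c,l)[:2]])
  print('exp collar',proj(c,mouth),'head',proj(c,mouth+37.5*n),'headtop',proj(c,mouth+70*n),'center',proj(c,mouth-12.5*n))
  if c=='scene':
    # grey-level profile along the electrode axis
    print([(k,int(I[tuple(np.round(proj(c,mouth+k*n)).astype(int)[::-1])].mean())) for k in range(-24,80,4)])
E
```

```text
33.3 [537.24920352  57.36603613 352.62580483] gap 51.37011662043097 F [-1.1  0.1  0.3] M [ 0.03 -0.26 -0.04] rel mouth(tool xyz) [   2.1   -1.6 -160.5]
dp [0. 0. 0.] ang [ 0.001   0.0002 -0.0001]
scene electrode_collar [([292.9, 247.7], 0.84)]
scene electrode_head [([292.2, 235.2], 0.71), ([296.0, 255.2], 0.56)]
scene electrode_center [([294.7, 253.0], 0.77)]
scene stopper_center [([236.5, 225.9], 0.71)]
scene neck_mouth [([292.6, 247.5], 0.5)]
exp collar [293.27153623 248.54092265] head [289.35950811 234.42994967] headtop [285.82009626 221.66303099] center [294.53663042 253.10421039]
[(-24, 157), (-20, 152), (-16, 156), (-12, 146), (-8, 14), (-4, 25), (0, 60), (4, 58), (8, 60), (12, 62), (16, 58), (20, 62), (24, 66), (28, 79), (32, 79), (36, 81), (40, 84), (44, 50), (48, 76), (52, 82), (56, 78), (60, 80), (64, 94), (68, 95), (72, 93), (76, 90)]
top electrode_collar [([200.4, 171.9], 0.59)]
top electrode_head [([201.4, 169.3], 0.53)]
top electrode_center [([194.8, 171.2], 0.73)]
top stopper_center [([219.2, 217.7], 0.39)]
top neck_mouth [([198.2, 173.3], 0.5)]
exp collar [196.03972341 170.82254619] head [200.82172374 168.56989991] headtop [205.22086132 166.49760793] center [194.51097887 171.54268849]
```

```bash
python3 - <<'E'
from h import *
I=cv2.imread('pics/z_scene.png').mean(2)
o,_=ray('scene',(293,248)); v=o-mouth; v-=v@n*n; v/=np.linalg.norm(v); w=np.cross(n,v)
for k in np.arange(-14,16,1.):  # points on collar's near surface line, k along axis from rim
    print(k,[int(cv2.remap(I.astype(np.float32),*[np.array([[q]],np.float32) for q in proj('scene',mouth+13.5*np.cos(a)*v+13.5*np.sin(a)*w+k*n)],cv2.INTER_LINEAR)[0,0]) for a in(-.7,0,.7)])
# edge of head: blob of dark pixels, axis fit & far end
E
```

```text
-14.0 [120, 149, 137]
-13.0 [122, 151, 137]
-12.0 [124, 152, 136]
-11.0 [127, 153, 134]
-10.0 [128, 153, 133]
-9.0 [129, 154, 132]
-8.0 [129, 154, 130]
-7.0 [126, 153, 129]
-6.0 [123, 154, 131]
-5.0 [122, 154, 135]
-4.0 [123, 155, 138]
-3.0 [124, 154, 135]
-2.0 [121, 153, 123]
-1.0 [118, 151, 110]
0.0 [110, 129, 88]
1.0 [86, 88, 64]
2.0 [62, 47, 38]
3.0 [47, 32, 24]
4.0 [35, 22, 17]
5.0 [22, 15, 18]
6.0 [18, 19, 24]
7.0 [17, 24, 32]
8.0 [15, 33, 44]
9.0 [27, 45, 57]
10.0 [38, 58, 69]
11.0 [43, 60, 72]
12.0 [47, 60, 74]
13.0 [50, 60, 77]
14.0 [52, 59, 80]
15.0 [52, 59, 82]
```

```bash
python3 -c "
from bench import *
print(hand_in())"
```

```text
the job is handed in; nothing more can be done
None
```

I set the stopper down upright in the steel tray, then seated the pH electrode in the side neck with its collar on the rim and let go. The job is handed in (33 s of the 61 s used); no verdict came back.

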